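Close the turned boxes with their lids

TASK

Three newly turned round wooden boxes stand open on the woodturner's bench, their three knobbed lids scattered among them. Put on each box the lid of its own size, so that it sits fully home and level on the rim, and leave the boxes standing where they are. Do not move the other turned pieces, the bobbin and the drawer pull.

Things in the scene. Friction and masses are not known exactly. Their poses are not given: they have to be found in the camera images.
- lid_small_mid (a point): The small lid, turned brown wood, loose, upright, 46 mm high. From below: convex plug 10 mm deep, flat foot 19 mm wide, widening to 37 mm; round flange 52 mm wide, 6 mm thick; neck 16 mm wide, 10 mm high; round upright knob to take it by, 22 mm wide, 20 mm high. Point: on the axis half-way up, 23 mm above the foot, 7 mm above the flange's top, 13 mm below the knob's middle. z: up its axis.
- lid_medium_mid (a point): The medium lid, turned brown wood, loose, upright, 46 mm high. From below: convex plug 10 mm deep, flat foot 35 mm wide, widening to 53 mm; round flange 68 mm wide, 6 mm thick; neck 16 mm wide, 10 mm high; round upright knob to take it by, 22 mm wide, 20 mm high. Point: on the axis half-way up, 23 mm above the foot, 7 mm above the flange's top, 13 mm below the knob's middle. z: up its axis.
- lid_large_mid (a point): The large lid, turned brown wood, loose, upright, 46 mm high. From below: convex plug 10 mm deep, flat foot 53 mm wide, widening to 71 mm; round flange 86 mm wide, 6 mm thick; neck 16 mm wide, 10 mm high; round upright knob to take it by, 22 mm wide, 20 mm high. Point: on the axis half-way up, 23 mm above the foot, 7 mm above the flange's top, 13 mm below the knob's middle. z: up its axis.
- box_small_mouth (a point): The small box: open round pot of the same wood, loose, upright. 52 mm wide outside, 40 mm inside, 40 mm high, floor 6 mm thick. Point: centre of the mouth, level with the rim; z up. Its lid is the small one, with a flange as wide as the box: the plug centres itself in the mouth, the flange rests on the rim (lid's point then 13 mm above this one).
- box_medium_mouth (a point): The medium box: open round pot of the same wood, loose, upright. 68 mm wide outside, 56 mm inside, 44 mm high, floor 6 mm thick. Point: centre of the mouth, level with the rim; z up. Its lid is the medium one, with a flange as wide as the box: the plug centres itself in the mouth, the flange rests on the rim (lid's point then 13 mm above this one).
- box_large_mouth (a point): The large box: open round pot of the same wood, loose, upright. 86 mm wide outside, 74 mm inside, 48 mm high, floor 6 mm thick. Point: centre of the mouth, level with the rim; z up. Its lid is the large one, with a flange as wide as the box: the plug centres itself in the mouth, the flange rests on the rim (lid's point then 13 mm above this one).
- bobbin_mid (a point): Bystander: a turned brown wooden bobbin standing on end, 44 mm across its two flanges, 50 mm high, 24 mm waist, small black hole in the top. The point is its centre, 25 mm above the bench.
- pull_mid (a point): Bystander: a turned brown wooden drawer pull like a small mushroom, 38 mm across, 33 mm high, foot 26 mm across. The point is its centre, 16.5 mm above the bench.
There are look-alikes about, which are no part of the job. Leave any white look-alike of the part that bears pull_mid alone.

How it is judged (in metres and radians):
At the end, for the whole second after the job is handed in: Each lid in the box of its size: within 6 mm of the mouth's centre, its point 10.5 to 15.5 mm above the rim, lid and box within 0.06 rad of upright and at rest, box on the bench within 40 mm of its start; bobbin and pull upright within 0.1 rad, within 30 mm of their starts (horizontal distance between lid_small_mid and box_small_mouth below 0.006 m and z of lid_small_mid in the frame of box_small_mouth between 0.0105 and 0.0155 m and angle between each of lid_small_mid, box_small_mouth, lid_medium_mid, box_medium_mouth, lid_large_mid, box_large_mouth's own z axis and vertical below 0.06 rad and height (world z) of box_small_mouth below 0.043 m and distance of each of box_small_mouth, box_medium_mouth, box_large_mouth from where it was at the start of the episode below 0.04 m and linear speed of each of lid_small, box_small, lid_medium, box_medium, lid_large, box_large below 0.02 m/s and horizontal distance between lid_medium_mid and box_medium_mouth below 0.006 m and z of lid_medium_mid in the frame of box_medium_mouth between 0.0105 and 0.0155 m and height (world z) of box_medium_mouth below 0.047 m and horizontal distance between lid_large_mid and box_large_mouth below 0.006 m and z of lid_large_mid in the frame of box_large_mouth between 0.0105 and 0.0155 m and height (world z) of box_large_mouth below 0.051 m and distance of each of bobbin_mid, pull_mid from where it was at the start of the episode below 0.03 m and angle between each of bobbin_mid, pull_mid's own z axis and vertical below 0.1 rad); the robot touches nothing.
It fails at once if the bobbin or the drawer pull is shifted by more than 30 mm (distance of any of bobbin_mid, pull_mid from where it was at the start of the episode above 0.03 m).
It also fails if it takes over 83 s, if anything falls off the work surface, if the arm or the gripper's body presses on something with over 40 N, if the wrist force passes 120 N, or if a joint passes its speed limit or range.

ROBOT

A 7-joint arm with a two-finger parallel gripper is mounted at the origin on the work surface. World frame = base frame: x ahead of the robot, y to its left, z up, the work surface at z = 0. Lengths are in mm, angles in degrees, forces in N, time in s.
With the tool pointing down it reaches from about 350 to 900 mm from the base axis. Payload 7.2 kg.
Tool frame: the origin (TCP) lies midway between the tips of the shut fingers; the grasp point (between the pads) lies 19 mm behind it (ctrl.grasp_offset is the distance from the TCP to the grasp point, in mm); y points along the fingers, z is the direction in which the jaws open and shut, and the axes are right-handed (so a half turn about y gives the same grasp; the last joint's range is limited). The gripper opens to 88 mm and grips with 3 to 60 N. Pads are 20 mm wide; open, the fingers measure 115 mm over their backs; the gripper's body (75 mm by 178 mm) begins 61 mm behind the grasp point.
Start: joints at [-67.334, 23.554, -0.728, 91.456, 0.321, 64.991, -4.71], TCP at [279.603, 558.973, 222.653] pointing down, gripper open.
Joint ranges: [-169.25, 169.25], [-16.82, 113.86], [-84.01, 82.57], [7.8, 145.47], [-59.2, 239.2], [7.22, 106.19], [-163.78, 163.78]. Speed limits (degrees/s): [136.94, 136.94, 172.46, 172.46, 180, 180, 180].

INTERFACE

Orientations are given as a 3x3 rotation matrix whose columns are the frame's x, y, z axes.
In Python, from bench import ctrl gives the robot as it stands.
- The arm moves only by the shell command python3 -m crank 'ROWS'. ROWS is JSON, a list that holds one entry, the list of rows, each a list of 7 numbers: the shift along the world's x, y, z in cm, then the turn, a rotation vector about the world's x, y, z in degrees, then the gripper command: -1 is shut, 1 is fully open, values between are in proportion. A call has 1 to 8 rows; each row is the pose to reach, as a shift and turn from the pose commanded when the call began; what a row does not reach only later rows make up. A row lasts 1/8 s, in which the tool goes at most 62.5 mm and 10.7 degrees, less where a joint would pass 70% of its speed; a pose out of reach is approached as far as the arm can. A call with a gripper value outside its range is refused whole. The fingers move at their own pace and stop on an object; the grip force is fixed at half the most. Time passes only in rows, so rows that repeat a pose let the fingers close. It gives the time, the measured TCP pose, the force and the opening at its end, in the units of the state.
- ctrl.sense(): the state, without advancing time (a new reading comes with each control period).
- ctrl.snapshot(name): name is "side" or "top" or "wrist"; returns a dict with "img" (480x640x3 uint8, red, green, blue), "fx", "fy", "cx", "cy" (pixels), "world_from_camera" (4x4, takes a point from camera to world coordinates). Camera axes: x right, y down, z forward; pixel columns grow to the right and rows downward; lengths in mm; the calibration is good to about 2 mm. A picture is of the moment at which its call begins. There is no depth.
- ctrl.close_job(): hands the job in, once; it reports no verdict.
The state is a dict: "clock": time; "joints": joint angles; "joint_vel": joint speeds; "joint_efforts": joint torques, N m; "ee_pos": TCP position; "ee_rot": TCP orientation; "force": force on the tool from outside, world axes, zero at the start; "ft_torque": the same for the moment, N m; "grip_width": opening from 0.0 (shut) to 1.0 (fully open).
Only numpy, scipy, OpenCV 4.12 (cv2) and the standard library are available. Lean on these libraries where they do the work, as an engineer would, in place of code of your own. Each camera call takes 0.05 s, during which the arm holds its last target.

## Working session

There is one attempt and no reset: what is moved stays moved. The work goes in short steps, Python scripts to look and compute and a shell command to move; the robot and the scene stay as the last step left them, time stands still between calls to the robot, and variables do not carry over. Pictures are saved under pics/ and viewed, and the job is handed in when it is done.

```bash
mkdir -p pics; ls; python3 - <<'E'
from bench import ctrl
import cv2,numpy as np
for n in ["top","side","wrist"]:
    s=ctrl.snapshot(n); cv2.imwrite(f"pics/{n}0.png",s["img"][:,:,::-1]); print(n,s["fx"],s["fy"],s["cx"],s["cy"],np.round(s["world_from_camera"],3).tolist())
st=ctrl.sense(); print(st["clock"],st["ee_pos"],np.round(st["ee_rot"],3).tolist(),st["grip_width"],ctrl.grasp_offset)
E
```

```text
pics
top 502.0137751427417 502.0137751427417 313.37511571963586 234.22827714348017 [[0.107, -0.967, 0.231, 325.895], [-0.994, -0.104, 0.023, -24.179], [0.002, -0.233, -0.973, 904.827], [0.0, 0.0, 0.0, 1.0]]
side 466.2697906290118 466.2697906290118 308.7986380113676 242.50436164283678 [[0.968, -0.208, 0.141, 387.469], [-0.251, -0.757, 0.604, -531.159], [-0.018, -0.62, -0.785, 726.398], [0.0, 0.0, 0.0, 1.0]]
wrist 386.071532512264 386.071532512264 317.72498252726325 238.83512104366713 [[0.448, 0.859, 0.247, 212.431], [0.894, -0.43, -0.126, 593.236], [-0.002, 0.277, -0.961, 382.813], [0.0, 0.0, 0.0, 1.0]]
0.15 [279.47544055 558.61699955 222.00297223] [[0.894, -0.0, 0.447], [-0.447, -0.001, 0.894], [0.0, -1.0, -0.001]] 0.9986842348085255 18.700000000000003
```

View pics/top0.png

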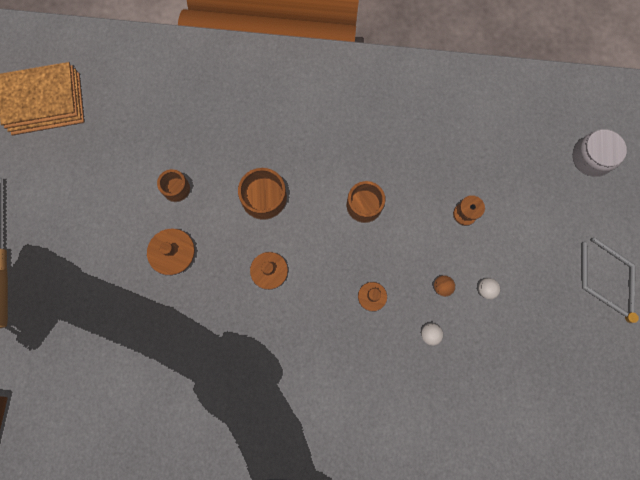

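View pics/side0.png

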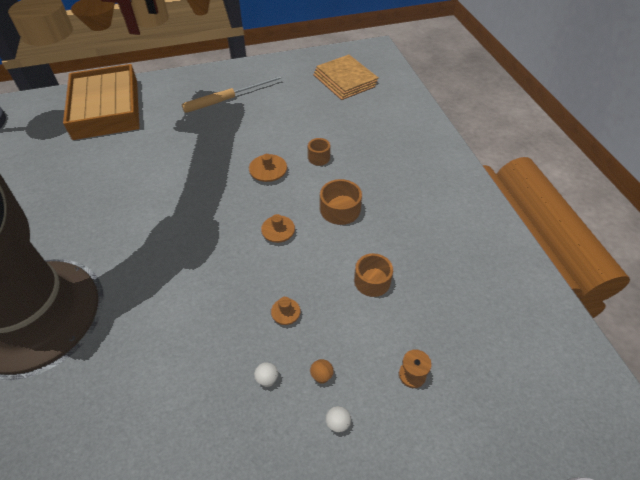

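```bash
cat > h.py <<'E'
from bench import ctrl
import cv2,numpy as np
from scipy.optimize import least_squares
def cast(s,uv,z):
    uv=np.asarray(uv,float).reshape(-1,2)
    d=np.c_[(uv[:,0]-s["cx"])/s["fx"],(uv[:,1]-s["cy"])/s["fy"],np.ones(len(uv))]
    M=s["world_from_camera"]; d=d@M[:3,:3].T; o=M[:3,3]
    return (o+d*((z-o[2])/d[:,2])[:,None])[:,:2]
def proj(s,p):
    M=np.linalg.inv(s["world_from_camera"]); q=np.asarray(p,float).reshape(-1,3)@M[:3,:3].T+M[:3,3]
    return np.c_[s["fx"]*q[:,0]/q[:,2]+s["cx"],s["fy"]*q[:,1]/q[:,2]+s["cy"]]
def mask(img):
    hsv=cv2.cvtColor(img,cv2.COLOR_RGB2HSV)
    return cv2.inRange(hsv,(3,110,25),(20,255,255))
def blobs(s,amin=150,amax=4000):
    cs,_=cv2.findContours(mask(s["img"]),cv2.RETR_EXTERNAL,cv2.CHAIN_APPROX_NONE)
    return [c.reshape(-1,2) for c in cs if amin<cv2.contourArea(c)<amax]
def fit(s,c,z,R,free=False):
    # circle on plane z from far-side outline
    p=cast(s,c,z); cam=s["world_from_camera"][:2,3]
    x=p.mean(0)
    for _ in range(6):
        u=(x-cam)/np.linalg.norm(x-cam)
        q=p[(p-x)@u>0.15*R]
        f=(lambda a:np.hypot(*(q-a[:2]).T)-(a[2] if free else R))
        r=least_squares(f,np.r_[x,R] if free else x,loss="soft_l1",f_scale=1.0); x=r.x[:2]
    return r.x,np.sqrt(np.mean(f(r.x)**2))
E
python3 - <<'E'
from h import *
for n in ["top","side"]:
    s=ctrl.snapshot(n)
    print(n)
    for c in blobs(s):
        m=c.mean(0); g=cast(s,m,16)[0]
        if not(300<g[0]<750 and abs(g[1])<500): continue
        print(m.round(),cv2.contourArea(c),g.round(), [(z,fit(s,c,z,35,True)[0].round(1).tolist(),round(fit(s,c,z,35,True)[1],2)) for z in (16,44)])
E
```

```text
top
[372. 296.] 617.0 [ 437. -118.] [(16, [436.7, -117.8, 24.9], np.float64(0.47)), (44, [433.4, -114.9, 24.0], np.float64(0.46))]
[444. 285.] 304.0 [ 469. -244.] [(16, [469.0, -244.4, 17.3], np.float64(0.4)), (44, [464.5, -237.5, 16.7], np.float64(0.39))]
[268. 270.] 1040.0 [463.  70.] [(16, [463.4, 70.2, 32.8], np.float64(0.52)), (44, [459.0, 67.2, 31.8], np.float64(0.5))]
[170. 251.] 1656.5 [478. 251.] [(16, [478.8, 251.2, 41.6], np.float64(0.49)), (44, [474.0, 242.6, 40.2], np.float64(0.47))]
[469. 210.] 618.5 [ 614. -283.] [(16, [620.5, -289.0, 21.5], np.float64(0.48)), (44, [611.2, -280.6, 20.8], np.float64(0.47))]
[365. 201.] 1162.5 [610. -91.] [(16, [616.1, -92.5, 33.5], np.float64(0.46)), (44, [606.9, -90.3, 32.4], np.float64(0.45))]
[173. 185.] 721.0 [603. 267.] [(16, [608.5, 273.1, 24.8], np.float64(0.54)), (44, [599.7, 263.8, 24.0], np.float64(0.53))]
[262. 192.] 1865.5 [606. 100.] [(16, [611.8, 102.9, 43.2], np.float64(0.52)), (44, [602.8, 98.9, 41.8], np.float64(0.51))]
side
[321. 371.] 368.0 [ 470. -242.] [(16, [469.6, -241.5, 17.9], np.float64(0.37)), (44, [466.4, -25
[... 198 characters left out ...]
38.5, -115.3, 21.6], np.float64(1.05)), (44, [436.7, -130.6, 19.9], np.float64(0.96))]
[373. 274.] 1244.5 [611. -88.] [(16, [616.7, -75.2, 33.5], np.float64(0.57)), (44, [607.5, -93.3, 32.3], np.float64(0.54))]
[278. 228.] 659.0 [465.  67.] [(16, [465.0, 71.2, 30.5], np.float64(0.96)), (44, [462.0, 47.5, 29.2], np.float64(0.94))]
[340. 201.] 1479.0 [606. 105.] [(16, [613.3, 125.8, 42.3], np.float64(0.82)), (44, [604.4, 99.9, 40.6], np.float64(0.79))]
[268. 167.] 760.0 [480. 246.] [(16, [480.6, 249.9, 40.4], np.float64(1.01)), (44, [476.9, 219.1, 38.9], np.float64(0.97))]
[319. 151.] 466.0 [604. 269.] [(16, [610.3, 290.8, 23.4], np.float64(0.86)), (44, [601.5, 258.0, 22.8], np.float64(0.83))]
```

```bash
python3 - <<'E'
import cv2
i=cv2.imread("pics/top0.png")[160:350,140:515]; cv2.imwrite("pics/topz.png",cv2.resize(i,None,fx=2.1,fy=2.1,interpolation=2))
E
```

```text
(no output)
```

View pics/topz.png

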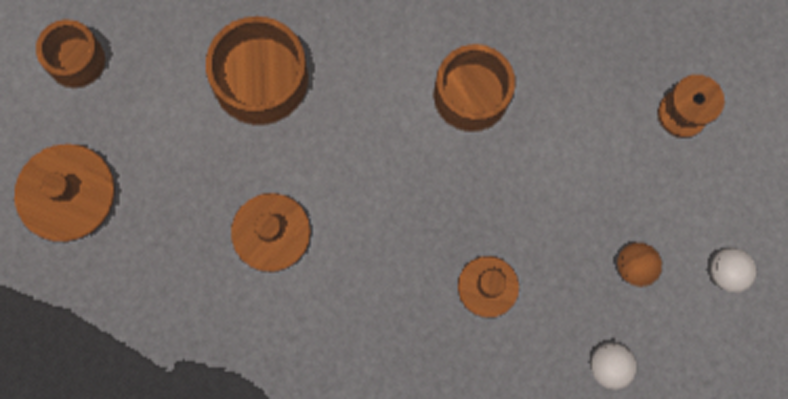

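```bash
python3 -m crank '[[[5,-8,-2,0,0,0,0.2],[10,-16,-4,0,0,0,0.2],[15,-23,-5,0,0,0,0.2],[20,-30.8,-7,0,0,0,0.2],[20,-30.8,-7,0,0,0,0.2],[20,-30.8,-7,0,0,0,0.2],[20,-30.8,-7,0,0,0,0.2],[20,-30.8,-7,0,0,0,0.2]]]'; python3 - <<'E'
from h import *
N={"lidS":(437,-118,16,26),"lidM":(464,70,16,34),"lidL":(479,251,16,43),"boxS":(601,264,40,26),"boxM":(607,-91,44,34),"boxL":(602,98,48,43)}
for n in ["top","side"]:
    s=ctrl.snapshot(n); B=blobs(s)
    for k,(x,y,z,R) in N.items():
        uv=proj(s,[x,y,z])[0]; 
        c=min(B,key=lambda c:np.hypot(*(c.mean(0)-uv)))
        a,ra=fit(s,c,z,R,True); b,rb=fit(s,c,z,R); print(n,k,a.round(1),b.round(1),round(ra,2),round(rb,2))
s=ctrl.snapshot("wrist"); cv2.imwrite("pics/w1.png",s["img"][:,:,::-1])
st=ctrl.sense(); print(st["clock"],st["ee_pos"],st["grip_width"])
E
```

```text
clock: 1.25
ee_pos: [479.4, 251.4, 152.6]
ee_rot: [[0.894, -0.0, 0.448], [-0.448, 0.0, 0.894], [-0.001, -1.0, 0.0]]
force: [-0.4, -0.4, -1.3]
grip_width: 0.598
top lidS [ 436.5 -117.5   25.2] [ 435.7 -116.8] 0.44 0.53
top lidM [462.8  69.8  33.1] [461.8  69.2] 0.6 0.67
top lidL [-1.946852e+05 -3.746580e+05  4.300000e+01] [458.7 218.6] nan 8.05
top boxS [601.5 265.4  23.6] [599.5 263.2] 0.58 1.0
top boxM [606.9 -90.3  32.4] [605.  -89.8] 0.45 0.77
top boxL [601.4  98.4  41.6] [599.9  97.8] 0.51 0.7
side lidS [ 438.4 -115.7   21.9] [ 437.7 -121.2] 1.05 1.68
side lidM [465.3  70.5  30.4] [464.7  65.9] 1.0 1.6
side lidL [480.6 250.4  40.2] [480.3 246.8] 0.96 1.31
side boxS [603.7 263.6  21.5] [602.5 258.2] 0.87 1.61
side boxM [607.7 -93.   32. ] [606.5 -95.1] 0.56 0.88
side boxL [602.9  96.5  40.6] [602.   93.7] 0.76 1.09
1.4 [478.83188921 252.67523303 152.82725499] 0.5990390625024398
  return _methods._mean(a, axis=axis, dtype=dtype,
  ret = ret.dtype.type(ret / rcount)
```

View pics/w1.png

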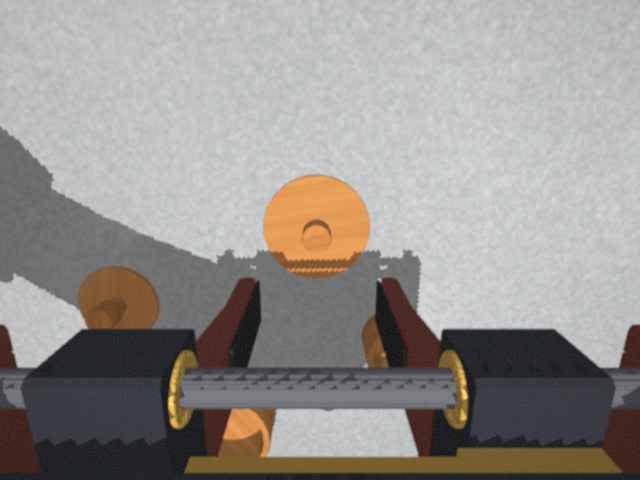

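```bash
cat >> h.py <<'E'
def wm(img):
    hsv=cv2.cvtColor(img,cv2.COLOR_RGB2HSV); return cv2.inRange(hsv,(5,90,30),(25,255,255))
def wfit(s,xy,z,R):
    cs,_=cv2.findContours(wm(s["img"]),cv2.RETR_EXTERNAL,cv2.CHAIN_APPROX_NONE)
    uv=proj(s,[*xy,z])[0]
    c=min((c.reshape(-1,2) for c in cs if cv2.contourArea(c)>500),key=lambda c:np.hypot(*(c.mean(0)-uv)))
    p=cast(s,c,z); f=lambda a:np.hypot(*(p-a[:2]).T)-a[2]
    r=least_squares(f,np.r_[p.mean(0),R],loss="soft_l1",f_scale=.5)
    return r.x.round(1),uv.round(),c.mean(0).round()
E
python3 - <<'E'
from h import *
s=ctrl.snapshot("wrist"); print(np.round(s["world_from_camera"][:3,3],1))
print(wfit(s,(479,251),16,43),ctrl.sense()["ee_pos"],cast(s,[316,235],46))
E
```

```text
[411.7 286.8 313.8]
(array([480. , 251.4,  41.8]), array([315., 227.]), array([316., 226.])) [478.90281413 252.54907874 152.82709075] [[477.54882258 252.61610167]]
```

```bash
python3 -m crank '[[[0.1,-0.1,-5,0,0,0,0.2],[0.1,-0.1,-10,0,0,0,0.2],[0.1,-0.1,-12.9,0,0,0,0.2],[0.1,-0.1,-12.9,0,0,0,0.2],[0.1,-0.1,-12.9,0,0,0,-1],[0.1,-0.1,-12.9,0,0,0,-1],[0.1,-0.1,-12.9,0,0,0,-1],[0.1,-0.1,-12.9,0,0,0,-1]]]'
```

```text
clock: 2.45
ee_pos: [481.1, 250.3, 24.6]
ee_rot: [[0.894, 0.001, 0.447], [-0.447, 0.001, 0.894], [0.001, -1.0, 0.001]]
force: [-0.3, -0.6, 5.8]
grip_width: 0.243
```

```bash
python3 -m crank '[[[0,0,4,0,0,0,-1],[0,0,8,0,0,0,-1],[3,-3.8,9,0,0,0,-1],[6,-7.7,9,0,0,0,-1],[9,-11.5,9,0,0,0,-1],[12.2,-15.4,9,0,0,0,-1],[12.2,-15.4,9,0,0,0,-1],[12.2,-15.4,9,0,0,0,-1]]]'; python3 - <<'E'
from h import *
for n in ["top","side","wrist"]:
    s=ctrl.snapshot(n); cv2.imwrite(f"pics/{n}2.png",s["img"][:,:,::-1])
print(ctrl.sense()["ee_pos"],ctrl.sense()["grip_width"])
E
```

```text
clock: 3.45
ee_pos: [602.0, 96.4, 113.4]
ee_rot: [[0.894, -0.001, 0.448], [-0.448, 0.001, 0.894], [-0.001, -1.0, 0.0]]
force: [-0.1, 0.1, -0.6]
grip_width: 0.243
[601.78620041  97.62565847 113.61717948] 0.2391921019619646
```

View pics/wrist2.png

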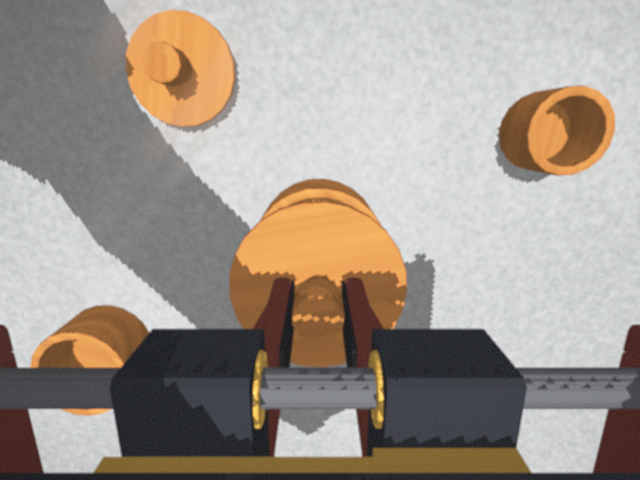

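View pics/side2.png

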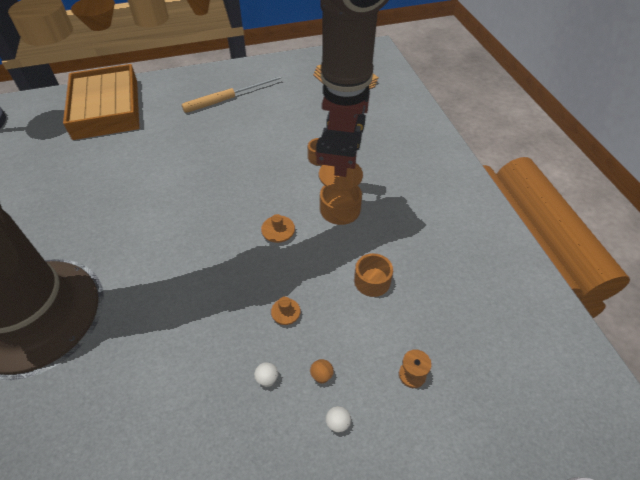

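```bash
python3 -m crank '[[[0,0,-2.5,0,0,0,-1],[0,0,-4,0,0,0,-1],[0,0,-4.6,0,0,0,-1],[0,0,-4.8,0,0,0,-1],[0,0,-5.0,0,0,0,-1],[0,0,-5.0,0,0,0,-1]]]'
```

```text
clock: 4.35
ee_pos: [602.9, 96.1, 64.0]
ee_rot: [[0.894, 0.001, 0.447], [-0.447, 0.0, 0.894], [0.0, -1.0, 0.001]]
force: [-0.2, 0.2, -0.7]
grip_width: 0.242
```

```bash
python3 -m crank '[[[0,0,-0.1,0,0,0,-1],[0,0,-0.2,0,0,0,-1],[0,0,-0.2,0,0,0,-1]]]';  python3 -m crank '[[[0,0,0,0,0,0,-0.3],[0,0,0,0,0,0,0],[0,0,0,0,0,0,0],[0,0,5,0,0,0,0],[0,0,9,0,0,0,0],[0,0,9,0,0,0,0]]]'; python3 - <<'E'
from h import *
for n in ["top","side","wrist"]:
    s=ctrl.snapshot(n); cv2.imwrite(f"pics/{n}3.png",s["img"][:,:,::-1])
print(ctrl.sense()["ee_pos"],ctrl.sense()["grip_width"])
E
```

```text
clock: 4.72
ee_pos: [603.2, 96.3, 62.6]
ee_rot: [[0.894, 0.001, 0.447], [-0.447, 0.001, 0.894], [0.001, -1.0, 0.001]]
force: [-0.9, 0.9, 5.0]
grip_width: 0.241
clock: 5.48
ee_pos: [604.6, 96.2, 155.0]
ee_rot: [[0.894, 0.006, 0.448], [-0.448, 0.001, 0.894], [0.005, -1.0, 0.004]]
force: [-0.0, 0.6, -0.9]
grip_width: 0.501
[601.97470042  95.91914149 150.8031078 ] 0.500710273368144
```

View pics/wrist3.png

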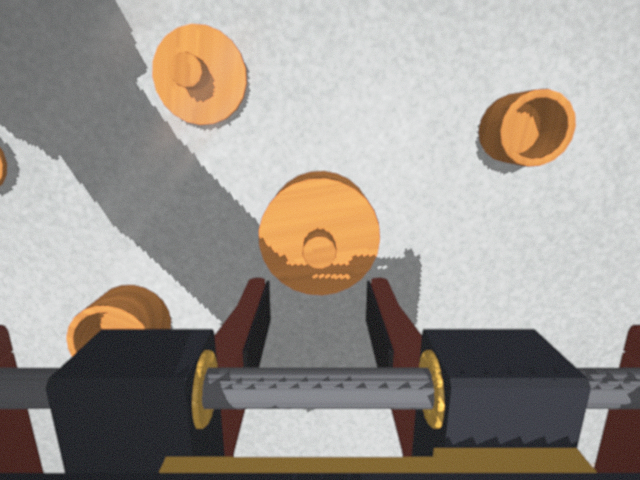

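View pics/side3.png

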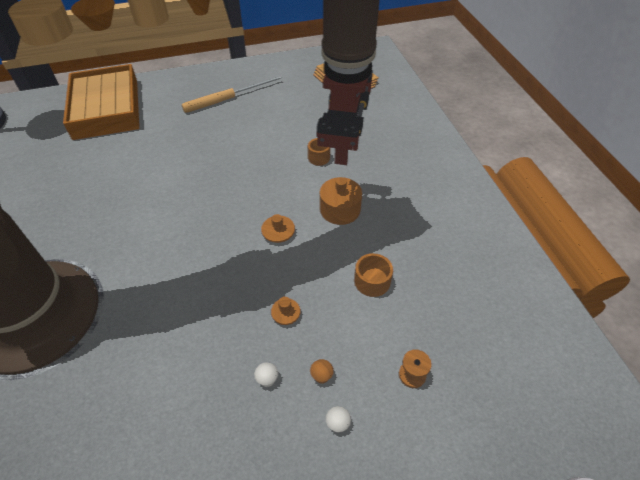

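```bash
python3 -m crank '[[[-5,-1,0,0,0,0,0.2],[-10,-2,0,0,0,0,0.2],[-13.8,-2.6,0,0,0,0,0.2],[-13.8,-2.6,0,0,0,0,0.2],[-13.8,-2.6,0,0,0,0,0.2]]]'; python3 - <<'E'
from h import *
s=ctrl.snapshot("wrist"); cv2.imwrite("pics/w4.png",s["img"][:,:,::-1])
print(wfit(s,(464,70),16,34),ctrl.sense()["ee_pos"])
E
```

```text
clock: 6.25
ee_pos: [465.0, 70.1, 151.3]
ee_rot: [[0.894, -0.0, 0.447], [-0.447, -0.0, 0.894], [-0.0, -1.0, -0.0]]
force: [0.4, -0.7, -0.2]
grip_width: 0.598
(array([464.3,  70.3,  32.8]), array([316., 226.]), array([317., 225.])) [465.3438635   70.18957361 151.27090299]
```

View pics/w4.png

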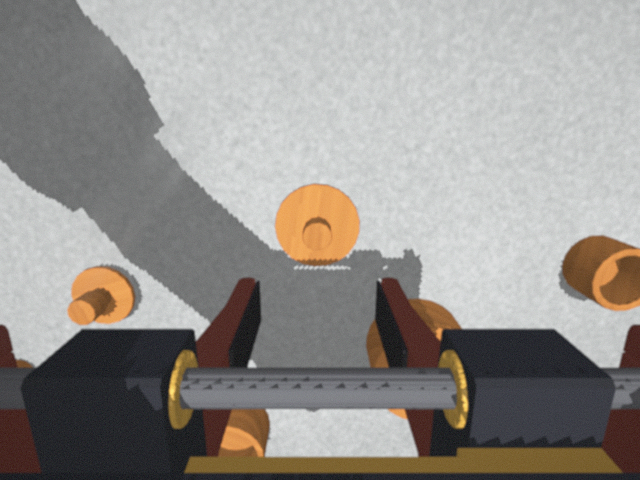

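```bash
python3 -m crank '[[[0,0,-5,0,0,0,0.2],[0,0,-10,0,0,0,0.2],[0,0,-12.7,0,0,0,0.2],[0,0,-12.7,0,0,0,0.2],[0,0,-12.7,0,0,0,-1],[0,0,-12.7,0,0,0,-1],[0,0,-12.7,0,0,0,-1],[0,0,-12.7,0,0,0,-1]]]'; python3 -m crank '[[[0,0,4,0,0,0,-1],[0,0,8,0,0,0,-1],[3.5,-4,8.5,0,0,0,-1],[7,-8,8.5,0,0,0,-1],[10.7,-12.1,8.5,0,0,0,-1],[14.3,-16.2,8.5,0,0,0,-1],[14.3,-16.2,8.5,0,0,0,-1],[14.3,-16.2,8.5,0,0,0,-1]]]'; python3 - <<'E'
from h import *
for n in ["side","wrist"]:
    s=ctrl.snapshot(n); cv2.imwrite(f"pics/{n}5.png",s["img"][:,:,::-1])
print(ctrl.sense()["ee_pos"],ctrl.sense()["grip_width"])
E
```

```text
clock: 7.3
ee_pos: [465.2, 70.1, 25.4]
ee_rot: [[0.894, 0.001, 0.447], [-0.447, 0.0, 0.894], [0.001, -1.0, 0.001]]
force: [-0.7, -0.7, 5.6]
grip_width: 0.246
clock: 8.3
ee_pos: [606.9, -91.5, 109.2]
ee_rot: [[0.894, -0.001, 0.447], [-0.447, 0.001, 0.894], [-0.001, -1.0, 0.0]]
force: [-0.4, 0.3, -0.5]
grip_width: 0.24
[606.84147735 -90.47039089 109.55528748] 0.24058796453510237
```

View pics/wrist5.png

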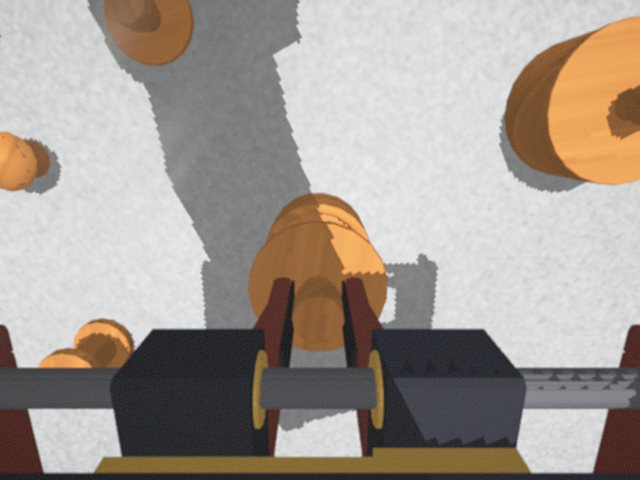

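View pics/side5.png

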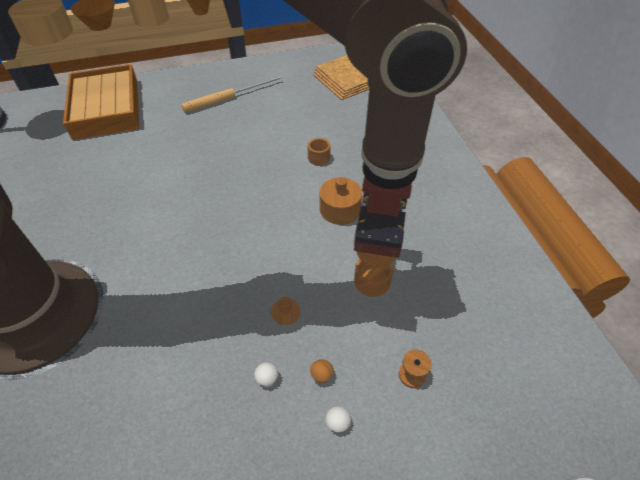

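```bash
python3 -m crank '[[[0,0,-2.5,0,0,0,-1],[0,0,-4,0,0,0,-1],[0,0,-4.4,0,0,0,-1],[0,0,-4.7,0,0,0,-1],[0,0,-4.9,0,0,0,-1],[0,0,-5.0,0,0,0,-1],[0,0,-5.0,0,0,0,-1]]]';  python3 -m crank '[[[0,0,0,0,0,0,-0.3],[0,0,0,0,0,0,0],[0,0,0,0,0,0,0],[0,0,5,0,0,0,0],[0,0,9,0,0,0,0],[0,0,9,0,0,0,0]]]'; python3 - <<'E'
from h import *
for n in ["top","side","wrist"]:
    s=ctrl.snapshot(n); cv2.imwrite(f"pics/{n}6.png",s["img"][:,:,::-1])
print(ctrl.sense()["ee_pos"],ctrl.sense()["grip_width"])
E
```

```text
clock: 9.28
ee_pos: [607.7, -92.1, 59.9]
ee_rot: [[0.894, 0.0, 0.447], [-0.447, 0.0, 0.894], [0.0, -1.0, 0.0]]
force: [0.5, -0.2, -0.2]
grip_width: 0.242
clock: 10.02
ee_pos: [609.7, -92.4, 153.2]
ee_rot: [[0.894, 0.006, 0.447], [-0.447, -0.0, 0.894], [0.006, -1.0, 0.003]]
force: [0.4, 0.0, -0.5]
grip_width: 0.5
[607.05350917 -91.83854502 148.91709573] 0.4991056845549806
```

View pics/wrist6.png

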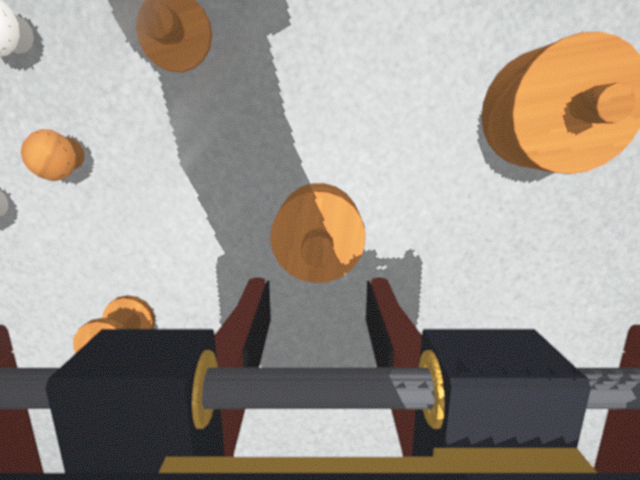

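View pics/side6.png

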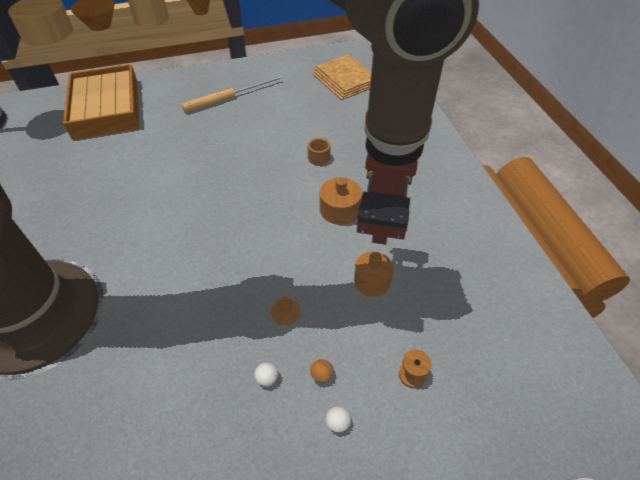

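```bash
python3 -m crank '[[[-5,-1,0,0,0,0,0.2],[-10,-2,0,0,0,0,0.2],[-14,-2.5,0,0,0,0,0.2],[-16.9,-2.5,0,0,0,0,0.2],[-16.9,-2.5,0,0,0,0,0.2],[-16.9,-2.5,0,0,0,0,0.2]]]'; python3 - <<'E'
from h import *
s=ctrl.snapshot("wrist"); cv2.imwrite("pics/w7.png",s["img"][:,:,::-1])
print(wfit(s,(437,-117),16,26),ctrl.sense()["ee_pos"])
E
```

```text
clock: 10.92
ee_pos: [439.1, -116.9, 149.3]
ee_rot: [[0.894, -0.0, 0.447], [-0.447, 0.0, 0.894], [-0.0, -1.0, -0.0]]
force: [0.0, -0.7, 0.3]
grip_width: 0.596
(array([ 437.5, -118.2,   24.9]), array([316., 225.]), array([315., 226.])) [ 439.41446384 -116.83355291  149.30704312]
```

View pics/w7.png

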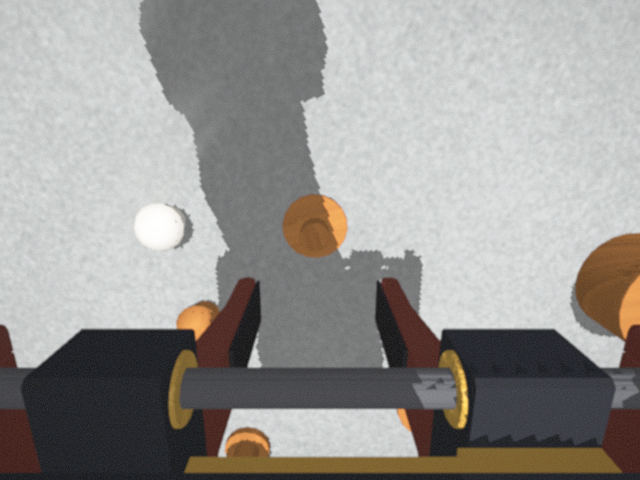

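```bash
python3 -m crank '[[[-0.1,-0.1,-5,0,0,0,0.2],[-0.1,-0.1,-10,0,0,0,0.2],[-0.1,-0.1,-12.5,0,0,0,0.2],[-0.1,-0.1,-12.5,0,0,0,0.2],[-0.1,-0.1,-12.5,0,0,0,-1],[-0.1,-0.1,-12.5,0,0,0,-1],[-0.1,-0.1,-12.5,0,0,0,-1],[-0.1,-0.1,-12.5,0,0,0,-1]]]'; python3 -m crank '[[[0,0,5,0,0,0,-1],[0,0,11,0,0,0,-1],[2,5,11,0,0,0,-1],[4,10,11,0,0,0,-1],[6,15,11,0,0,0,-1],[8.5,20,11,0,0,0,-1],[8.5,20,11,0,0,0,-1]]]'; python3 - <<'E'
from h import *
s=ctrl.snapshot("wrist"); cv2.imwrite("pics/w8.png",s["img"][:,:,::-1])
E
```

```text
clock: 11.98
ee_pos: [438.1, -118.0, 25.3]
ee_rot: [[0.894, 0.001, 0.447], [-0.447, -0.0, 0.894], [0.001, -1.0, 0.001]]
force: [0.4, -0.1, 2.7]
grip_width: 0.242
clock: 12.85
ee_pos: [523.6, 86.8, 134.6]
ee_rot: [[0.897, 0.001, 0.441], [-0.441, 0.002, 0.897], [0.0, -1.0, 0.002]]
force: [-0.9, -0.0, 0.2]
grip_width: 0.238
```

View pics/w8.png

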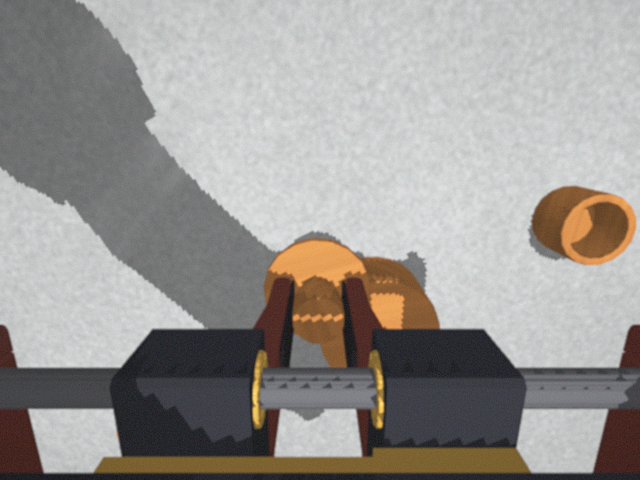

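```bash
python3 -m crank '[[[2,5,0,0,0,0,-1],[4,10,0,0,0,0,-1],[6,14.5,-1,0,0,0,-1],[8,18.2,-3,0,0,0,-1],[8,18.2,-3,0,0,0,-1],[8,18.2,-3,0,0,0,-1]]]'; python3 - <<'E'
from h import *
for n in ["side","top","wrist"]:
    s=ctrl.snapshot(n); cv2.imwrite(f"pics/{n}9.png",s["img"][:,:,::-1])
print(ctrl.sense()["ee_pos"],ctrl.sense()["grip_width"])
a=cv2.imread("pics/side9.png")[110:190,270:370];b=cv2.imread("pics/top9.png")[140:220,120:220]
cv2.imwrite("pics/z9.png",np.hstack([cv2.resize(a,(400,320)),cv2.resize(b,(400,320))]))
E
```

```text
clock: 13.65
ee_pos: [602.5, 261.4, 104.6]
ee_rot: [[0.893, -0.001, 0.449], [-0.449, -0.002, 0.893], [0.0, -1.0, -0.002]]
force: [0.0, -0.2, -0.3]
grip_width: 0.245
[602.98422367 261.86524326 105.65747459] 0.2413152006449738
```

View pics/wrist9.png

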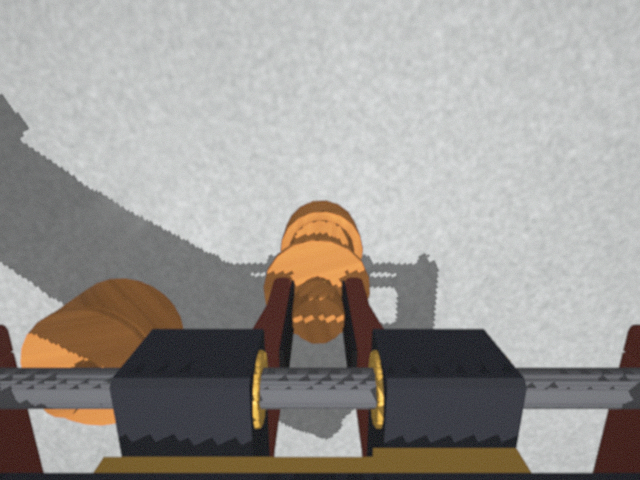

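View pics/z9.png

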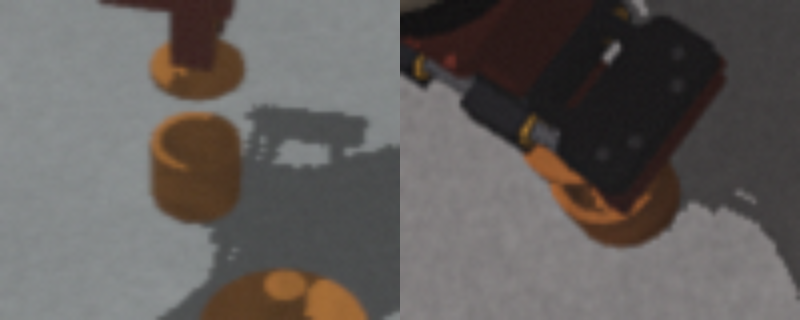

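```bash
python3 -m crank '[[[0.1,0.2,-2,0,0,0,-1],[0.1,0.2,-3.2,0,0,0,-1],[0.1,0.2,-3.2,0,0,0,-1],[0.1,0.2,-3.2,0,0,0,-1]]]'; python3 - <<'E'
from h import *
for n in ["side","top","wrist"]:
    s=ctrl.snapshot(n); cv2.imwrite(f"pics/{n}10.png",s["img"][:,:,::-1])
print(ctrl.sense()["ee_pos"],ctrl.sense()["grip_width"])
a=cv2.imread("pics/side10.png")[110:190,270:370];b=cv2.imread("pics/wrist10.png")[180:340,220:420]
cv2.imwrite("pics/z10.png",np.hstack([cv2.resize(a,(400,320)),cv2.resize(b,(400,320))]))
E
```

```text
clock: 14.3
ee_pos: [603.6, 265.9, 72.5]
ee_rot: [[0.894, -0.0, 0.447], [-0.447, -0.0, 0.894], [-0.0, -1.0, -0.0]]
force: [0.7, -1.0, 0.3]
grip_width: 0.242
[603.92746664 266.12241136  73.10968467] 0.2446274138768965
```

View pics/z10.png

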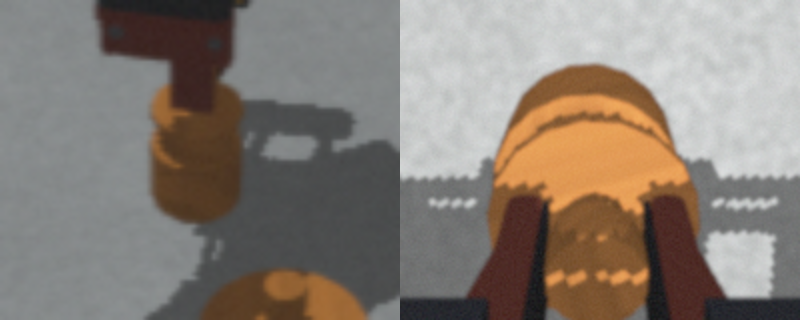

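```bash
python3 -m crank '[[[-0.1,-0.1,-0.7,0,0,0,-1],[-0.1,-0.1,-1.1,0,0,0,-1],[-0.1,-0.1,-1.4,0,0,0,-1],[-0.1,-0.1,-1.6,0,0,0,-1],[-0.1,-0.1,-1.7,0,0,0,-1],[-0.1,-0.1,-1.7,0,0,0,-1]]]'
```

```text
clock: 15.2
ee_pos: [602.8, 265.1, 55.8]
ee_rot: [[0.894, 0.0, 0.447], [-0.447, 0.0, 0.894], [0.0, -1.0, 0.0]]
force: [0.3, 0.7, 0.4]
grip_width: 0.247
```

Depth reached with no side load; release, back off and look from clear.

```bash
python3 -m crank '[[[0,0,0,0,0,0,-0.3],[0,0,0,0,0,0,0],[0,0,0,0,0,0,0],[0,0,5,0,0,0,0],[0,0,9,0,0,0,0],[0,0,9,0,0,0,0]]]'; python3 - <<'E'
from h import *
s=ctrl.snapshot("wrist"); cv2.imwrite("pics/w11.png",s["img"][:,:,::-1])
E
python3 -m crank '[[[-5,4,3,0,0,0,0],[-10,8,6,0,0,0,0],[-15,13,8,0,0,0,0],[-20,18,8,0,0,0,0],[-25,23,8,0,0,0,0],[-30,27,8,0,0,0,0],[-30,27,8,0,0,0,0],[-30,27,8,0,0,0,0]]]'
python3 - <<'E'
from h import *
N={"S":(602,265,26,40),"M":(607,-91,34,44),"L":(602,97,43,48)}
for n in ["top","side"]:
    s=ctrl.snapshot(n); cv2.imwrite(f"pics/{n}11.png",s["img"][:,:,::-1]); B=blobs(s)
    for k,(x,y,R,h) in N.items():
        uv=proj(s,[x,y,h])[0]; c=min(B,key=lambda c:np.hypot(*(c.mean(0)-uv)))
        print(n,k,fit(s,c,h+6,R,True)[0].round(1))
    z=[s["img"][int(v)-40:int(v)+40,int(u)-33:int(u)+33,::-1] for u,v in [proj(s,[*N[k][:2],50])[0] for k in N]]
    cv2.imwrite(f"pics/z11{n}.png",np.hstack([cv2.resize(q,(264,320)) for q in z]))
a=[cv2.imread(f"pics/z11{n}.png") for n in("top","side")]; cv2.imwrite("pics/z11.png",cv2.resize(np.vstack(a),(742,600)))
E
```

```text
clock: 15.95
ee_pos: [604.7, 265.8, 149.5]
ee_rot: [[0.894, 0.006, 0.448], [-0.448, 0.003, 0.894], [0.004, -1.0, 0.005]]
force: [-0.6, -0.1, -0.3]
grip_width: 0.498
clock: 17.0
ee_pos: [297.8, 537.2, 223.8]
ee_rot: [[0.898, -0.003, 0.441], [-0.441, -0.001, 0.898], [-0.002, -1.0, -0.002]]
force: [0.2, -0.6, -0.5]
grip_width: 0.502
top S [601.5 265.7  24.1]
top M [605.6 -90.9  32.8]
top L [601.3  97.6  41.5]
side S [613.6 301.1   7.1]
side M [607.4 -92.8  31.7]
side L [602.2  94.7  41.1]
```

View pics/z11.png

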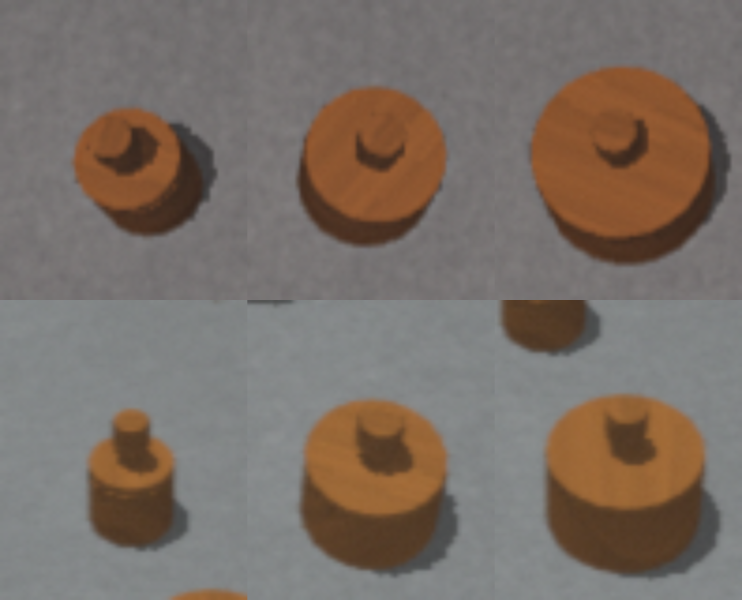

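View pics/w11.png

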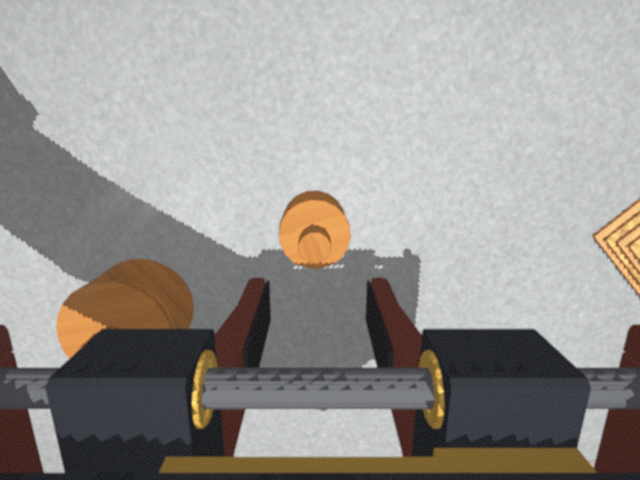

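View pics/top11.png

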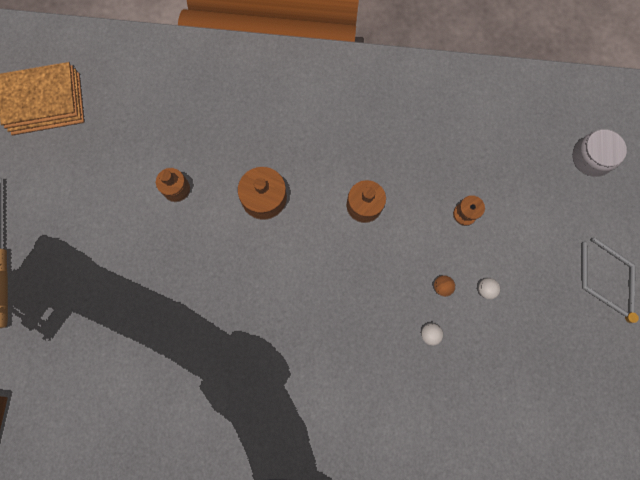

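```bash
python3 - <<'E'
import cv2,numpy as np
a=cv2.imread("pics/side11.png")[128:173,295:345];b=cv2.imread("pics/top11.png")[160:205,147:197]
cv2.imwrite("pics/z12.png",np.hstack([cv2.resize(q,(400,360),interpolation=cv2.INTER_CUBIC) for q in (a,b)])*1)
from h import *
# predicted outlines for seated lid: flange top z=46, flange bottom/rim z=40, knob top z=76
for n in("side","top"):
    s=ctrl.snapshot(n); x,y=602.3,264.5
    for z in(0,40,46,76):
        print(n,z,proj(s,[x,y,z])[0].round(1))
    c=[c for c in blobs(s) if np.hypot(*(c.mean(0)-proj(s,[x,y,40])[0]))<15][0]; print(c.min(0),c.max(0))
    t=np.linspace(0,6.28,90)
    P=np.vstack([proj(s,np.c_[x+r*np.cos(t),y+r*np.sin(t),0*t+z]) for z,r in((0,26),(46,26),(76,11))]); print(P.min(0).round(1),P.max(0).round(1))
E
```

```text
side 0 [318.2 157.7]
side 40 [318.2 144.1]
side 46 [318.2 142. ]
side 76 [318.1 131.2]
[308 129] [329 164]
[306.6 128. ] [329.8 165.3]
top 0 [176.7 188.3]
top 40 [170.9 181.3]
top 46 [169.9 180.1]
top 76 [165.2 174.3]
[156 168] [188 200]
[155.5 166.6] [190.4 201.5]
```

View pics/z12.png

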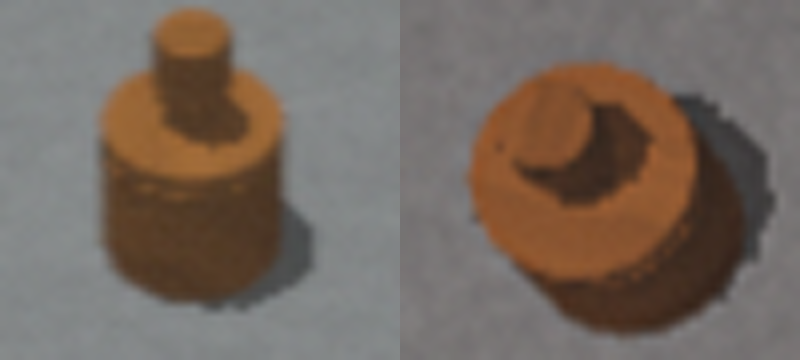

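```bash
python3 - <<'E'
import cv2,numpy as np
a=cv2.imread("pics/w11.png")[185:275,265:365];b=cv2.imread("pics/wrist6.png")[178:288,262:373]
cv2.imwrite("pics/z13.png",np.hstack([cv2.resize(q,(400,360),interpolation=cv2.INTER_CUBIC) for q in (a,b)])*1)
E
```

```text
(no output)
```

View pics/z13.png

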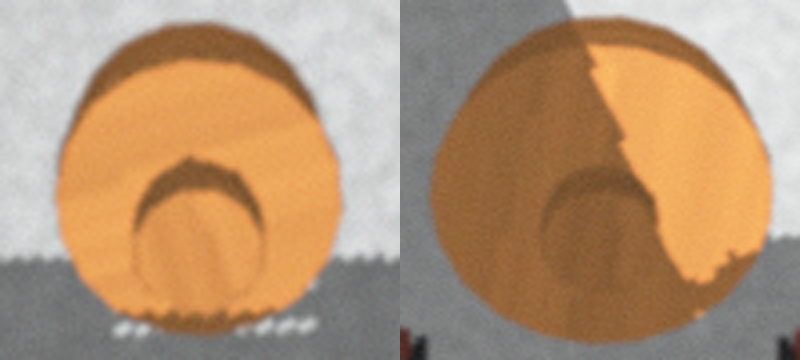

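```bash
python3 - <<'E'
from bench import ctrl
print(ctrl.sense()["clock"]); print(ctrl.close_job())
E
```

```text
17.2
the job is handed in; nothing more can be done
None
```

All three lids are on the boxes of their own size, and I handed the job in at 17.2 s with the arm parked clear of everything.

**Fit:** In the last top and side pictures each lid sits flush and level on its box. The three boxes measured within about 2 mm of where they started. Bobbin, drawer pull and white look-alikes appear at the same pixels as at the start. The wrist force stayed within about 6 N.

**Checks that disagreed:**
- **Small lid, rim line:** a faint light line shows under the flange in the side and top pictures. I read it as a sliver of rim from about 1 mm of off-centre play. The outline height matches a fully seated lid to about a pixel (roughly 3 mm).
- **Small lid, tilt:** a rough reading from the top picture suggested about 0.08 rad. The wrist and side pictures showed the knob centred on the flange, so I judged it upright.
- **Small box, side-view fit:** the final automatic circle fit failed here because the knob broke the outline, so I compared outline extents and looked instead.

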